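# Open the child-safe medicine cupboard by its hidden catch

## Task

Two child-safe wooden cupboards of one make stand on the desk, one wider than the other. Open the door of the wider one: reach down through the gap behind the door's top edge, press the hidden catch down and, while it is down, pull the door toward you; leave the door standing well open, by 50 degrees or more. Leave the door of the narrower cupboard shut.

Things in the scene. Friction and masses are not known exactly. Their poses are not given: they have to be found in the camera images.
- wide_catch_top (a point): Centre of the top of the wider cupboard's catch: white ribbed pad, 28 mm front to back, 40 mm along the door, 15 mm below the door's top edge, centre 15 mm behind the door's inner face; it rides on the door. Pressed down it sinks up to 14 mm (2.5 to 6 N), springs back; 7 mm frees the door: hold it till 8 degrees open. Axes: x into the cupboard, y toward the hinge, z up, turning with the door
- wide_hinge (a point): On the vertical hinge axis of the wider cupboard's door: top of its outer face, left end; axes as the catch. Cupboard 200 mm wide, 200 high, 144 deep, fixed; door 14 mm thick, level with the top, no handle: pull its inner face with the fingertips in the gap. Gap in the top behind the door: 58 mm deep, 100 mm long, catch at mid-length, nothing else in it for 35 mm below the top
- wide_door (a joint): Opening angle of the wider cupboard's door in rad: 0 shut (as it starts, latched), growing as it swings out toward the robot (clockwise seen from above), stop at 1.7. The hinge is stiff, about 0.12 N m: the door stays where it is left
- narrow_door (a joint): Opening angle in rad of the door of the other cupboard (same make, height and depth, but 140 mm wide, with an 80 mm long gap): 0 shut

How it is judged:
By the outcome, as a careful person would: the job done as asked, in the order asked, and still so for the second after the job is handed in, with the robot touching nothing.
It also fails if it takes over 35 s, if anything falls off the work surface, if the arm or the gripper's body presses on something with over 40 N, if the wrist force passes 120 N, or if a joint passes its speed limit or range.

## Robot

A 6-joint arm with a two-finger parallel gripper is mounted at the origin on a cart in front of the work surface, level with it; the furniture and walls round the work are solid. World frame = base frame: x ahead of the robot, y to its left, z up, the work surface at z = 0. Lengths are in m, angles in rad, forces in N, time in s.
With the tool pointing down it reaches from about 0.375 to 0.9 m from the base axis. Payload 3.1 kg.
Tool frame: the origin (TCP) lies between the finger pads; the fingertips stand 17 mm ahead of it and the grasp point (between the pads) lies 2 mm behind it; z points along the fingers, y is the line along which they close (so a half turn about z gives the same grasp; the last joint's range is limited). The gripper opens to 85 mm and grips with 20 to 120 N. Pads are 22 mm wide; open, the fingers measure 114 mm over their backs; the gripper's body (76 mm by 85 mm) begins 54 mm behind the grasp point. The pads swing forward as they close: fully open they stand 13 mm farther back than shut.
Start: joints at [0.93, 0.527, 1.433, -0, 1.181, -0.178], TCP at [0.278, 0.56, 0.21] pointing down, gripper open.
Joint ranges: [-3.08, 3.08], [-0.75, 2.2], [0.22, 2.44], [-1.43, 4.57], [0, 2.65], [-2.85, 2.85]. Speed limits (rad/s): [2.79, 2.79, 3.14, 3.14, 3.14, 3.14].

## Interface

Orientations are given as a unit quaternion [x, y, z, w].
In Python, from station import sense, vision, order gives the robot as it stands.
- The arm moves only by the shell command python3 -m crank 'ROWS' [OPENING] [FORCE]. ROWS is JSON, a list of rows, each an object with "dp": the shift along the world's x, y, z in units of 30 mm (1.0 is 30 mm), a list of three; "angular": the turn, a rotation vector about the world's x, y, z in degrees, a list of three. In form: [{"dp": [dx, dy, dz], "angular": [ax, ay, az]}, ...]. A call has 1 to 20 rows; each row shifts and turns the commanded pose from where the row before left it; what a row does not reach is not made up. A row lasts 1/10 s, in which the tool goes at most 50 mm and 8.59 degrees, less where a joint would pass 70% of its speed; a pose out of reach is approached as far as the arm can. A call is refused whole if a number of a shift passes 1 or a number of a turn 8.59, either way. A call with a gripper value outside its range is refused whole. OPENING is the closure, from 0 (fully open) to 1 (shut), set as the call begins (- or left out, the last holds). The fingers move at their own pace and stop on an object; FORCE is the grip in N (left out, the last holds). Time passes only in rows, so rows that do not move let the fingers close. It gives the time, the measured TCP pose, the force, the opening and the grip force at its end, in the units of the state.
- sense(): the state, without advancing time (a new reading comes with each control period).
- vision.snapshot(name): name is "scene" or "top"; returns a dict with "image" (400x640x3 uint8, blue, green, red), "range_z" (400x640 float32, m along the optical axis (not along the pixel's ray), 0 where there is no reading), "mtx" (3x3 intrinsics, pixels), "dist" ([k1, k2, p1, p2, k3] as OpenCV has them; the pictures are not rectified), "pose" (4x4, takes a point from camera to world coordinates). Camera axes: x right, y down, z forward; pixel columns grow to the right and rows downward; lengths in m; the calibration is good to about 2 mm. A picture is of the moment at which its call begins.
- order.sign_off(): hands the job in; it is judged then, once.
The state is a dict: "t": time; "q": joint angles; "qd": joint speeds; "tau": joint torques, N m; "tcp_pos": TCP position; "tool_rot": TCP orientation; "force": force on the tool from outside, world axes, zero at the start; "ft_torque": the same for the moment, N m; "finger_gap": opening from 0.0 (shut) to 1.0 (fully open); "gripper_force": force on a finger pad.
Only numpy, scipy, OpenCV 4.12 (cv2) and the standard library are available. Lean on these libraries where they do the work, as an engineer would, in place of code of your own. Each camera call takes 0.05 s, during which the arm holds its last target. There are 200 camera calls.

## Working session

There is one attempt and no reset: what is moved stays moved. The work goes in short steps, Python scripts to look and compute and a shell command to move; the robot and the scene stay as the last step left them, time stands still between calls to the robot, and variables do not carry over. Pictures are saved under pics/ and viewed, at most 10 in all, crops included, and the job is handed in when it is done.

```bash
mkdir -p pics; ls; python3 - <<'E'
from station import sense, vision
import cv2,numpy as np
s=sense();print({k:np.round(v,3).tolist() for k,v in s.items()})
for n in("scene","top"):
    d=vision.snapshot(n);cv2.imwrite(f"pics/{n}0.png",d["image"]);np.savez(f"{n}0.npz",**d)
    print(n,d["mtx"].tolist(),d["dist"],np.round(d["pose"],4).tolist())
E
```

```text
pics
{'t': 0.0, 'q': [0.931, 0.528, 1.434, 0.0, 1.181, -0.179], 'qd': [0.001, 0.0, 0.001, -0.001, 0.002, -0.001], 'tau': [-0.0, -44.237, -17.802, -0.0, 0.008, -0.0], 'tcp_pos': [0.278, 0.559, 0.209], 'tool_rot': [0.229, 0.973, -0.001, -0.0], 'force': [0.343, 0.441, 0.047], 'ft_torque': [-0.031, 0.02, -0.033], 'gripper_force': 0.0, 'finger_gap': 0.999}
scene [[466.21029178347675, 0.0, 323.39721613276083], [0.0, 466.21029178347675, 208.18867455558214], [0.0, 0.0, 1.0]] [0.04463393 0.         0.         0.         0.        ] [[0.8336, -0.2412, 0.4969, 0.0726], [-0.5523, -0.3501, 0.7566, -0.7805], [-0.0085, -0.9051, -0.425, 0.5837], [0.0, 0.0, 0.0, 1.0]]
top [[440.5981983285034, 0.0, 318.62471574577035], [0.0, 440.5981983285034, 201.16431257475955], [0.0, 0.0, 1.0]] [-0.08004145  0.          0.          0.          0.        ] [[-0.1031, -0.9726, 0.2082, 0.3557], [-0.9947, 0.1017, -0.0172, 0.0284], [-0.0044, -0.2088, -0.9779, 1.1857], [0.0, 0.0, 0.0, 1.0]]
```

View pics/scene0.png

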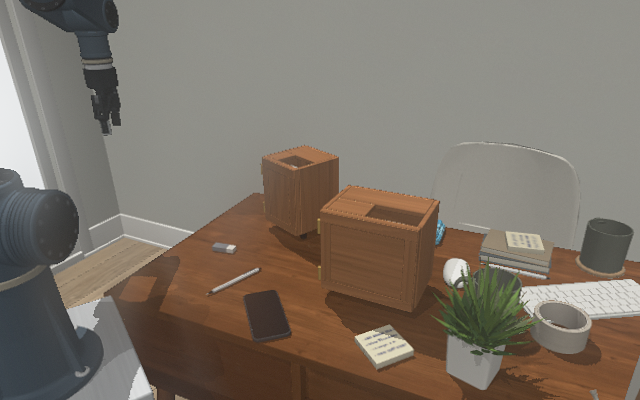

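View pics/top0.png

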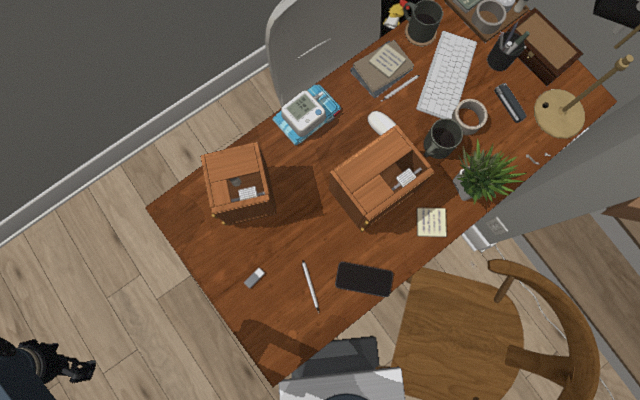

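The scene view shows the wide cupboard at about (380,245), its brass hinges at (319,226), and the narrow one at (300,190). In the top view the wide one is at (382,175), with the white catch near (405,178) and the hinge corner near (370,222). I'll take a closer crop.

```bash
cat > h.py <<'E'
import numpy as np,cv2
from station import sense,vision
def snap(n): return vision.snapshot(n)
def ray(d,uv,z):
    """pixels -> world points on plane z"""
    p=cv2.undistortPoints(np.array(uv,float).reshape(-1,1,2),d["mtx"],d["dist"]).reshape(-1,2)
    r=np.c_[p,np.ones(len(p))]@d["pose"][:3,:3].T; c=d["pose"][:3,3]
    return c+r*((z-c[2])/r[:,2])[:,None]
def crop(d,x0,y0,w,h,k,name): cv2.imwrite(name,cv2.resize(d["image"][y0:y0+h,x0:x0+w],None,fx=k,fy=k,interpolation=cv2.INTER_CUBIC))
def cloud(d):
    """every pixel -> world point from depth, HxWx3"""
    z=d["range_z"];h,w=z.shape;u,v=np.meshgrid(np.arange(w),np.arange(h))
    p=cv2.undistortPoints(np.stack([u,v],-1).reshape(-1,1,2).astype(float),d["mtx"],d["dist"]).reshape(h,w,2)
    return np.dstack([p*z[...,None],z])@d["pose"][:3,:3].T+d["pose"][:3,3]
E
python3 - <<'E'
from h import *
d=dict(np.load("top0.npz"));crop(d,320,120,130,110,6,"pics/c1.png")
P=cloud(d);s=P[120:230,320:450].reshape(-1,3)
m=(abs(s[:,2]-.2)<.012)&(d["range_z"][120:230,320:450].ravel()>0)
print(m.sum(),np.median(s[m,2]),cv2.minAreaRect(s[m,:2].astype(np.float32)),cv2.boxPoints(cv2.minAreaRect(s[m,:2].astype(np.float32))))
E
```

```text
4280 0.19891049327809246 ((0.6210195422172546, -0.14444850385189056), (0.14783990383148193, 0.20242181420326233), 30.240564346313477) [[ 0.5061857  -0.09423897]
 [ 0.6081317  -0.2691149 ]
 [ 0.7358534  -0.19465804]
 [ 0.6339074  -0.0197821 ]]
```

View pics/c1.png

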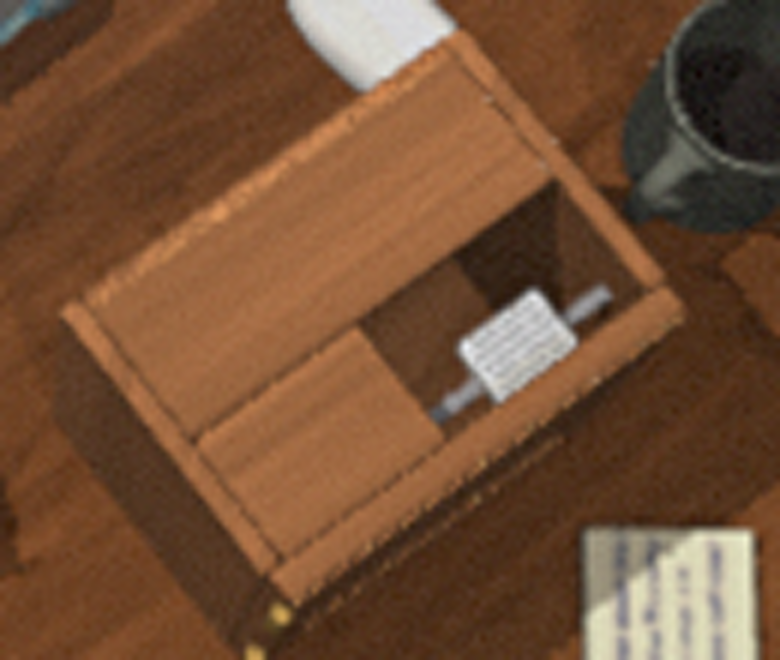

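The crop shows the white pad centred near (518,345), i.e. image (406,177), inside the gap. The hinge corner is at (285,605) and the free corner at (680,305). Now I'll work out positions.

```bash
python3 - <<'E'
from h import *
d=dict(np.load("top0.npz"));hsv=cv2.cvtColor(d["image"],cv2.COLOR_BGR2HSV);P=cloud(d)
m=np.zeros((400,640),np.uint8);m[165:190,394:420]=((hsv[165:190,394:420,1]<45)&(hsv[165:190,394:420,2]>120))*255
m=cv2.morphologyEx(m,cv2.MORPH_OPEN,np.ones((5,5)))
c=max(cv2.findContours(m,0,2)[0],key=cv2.contourArea);w=ray(d,c.reshape(-1,2),.185)
r=cv2.minAreaRect(w[:,:2].astype(np.float32));print("pad",r, "depth z",np.median(P[m>0],0))
pc=np.array(r[0])
# top corners by eye from the crop (hinge/outer, free/outer)
k=lambda x,y:(320+(x+.5)/6-.5,120+(y+.5)/6-.5)
cs=ray(d,[k(292,607),k(683,318),k(460,33),k(65,310),k(273,577),k(655,285)],.2)[:,:2];print(np.round(cs,4))
a=cs[1]-cs[0];print("len",np.linalg.norm(a),np.degrees(np.arctan2(a[1],a[0])))
u=a/np.linalg.norm(a);n=np.array([-u[1],u[0]]);print("u",u,"n",n,"pad along/in:",(pc-cs[0])@u,(pc-cs[0])@n)
# tall things near the door sweep
Q=P[...,:];h=(Q[...,2]>.03)&(np.hypot(Q[...,0]-cs[0,0],Q[...,1]-cs[0,1])<.40)&(((Q[...,:2]-cs[0])@n)<.03)&(d["range_z"]>0)
t=((Q[...,:2]-cs[0])@u)
for lo in np.arange(-.2,.4,.05):
    s=h&(t>lo)&(t<=lo+.05)
    if s.sum(): print(round(lo,2),s.sum(),Q[s][:,2].max().round(3),(((Q[s][:,:2]-cs[0])@n).min()).round(3))
E
```

```text
pad ((0.6046203970909119, -0.19812656939029694), (0.027791323140263557, 0.043913621455430984), 29.470380783081055) depth z [ 0.60514104 -0.20011621  0.1838284 ]
[[ 0.5086 -0.0963]
 [ 0.6054 -0.2622]
 [ 0.7308 -0.1923]
 [ 0.6333 -0.0236]
 [ 0.5208 -0.0906]
 [ 0.6197 -0.2534]]
len 0.19207766277386726 -59.735378191151256
u [ 0.50399441 -0.86370691] n [0.86370691 0.50399441] pad along/in: 0.1363479526596705 0.03158339176429498
-0.05 135 0.202 -0.003
-0.0 394 0.204 -0.001
0.05 334 0.204 -0.001
0.1 331 0.204 -0.001
0.15 323 0.204 -0.001
0.2 1 0.141 -0.089
0.25 581 0.187 -0.136
0.3 1057 0.213 -0.151
0.35 522 0.188 -0.153
```

```bash
python3 -m crank '[{"dp":[0,0,0.9],"angular":[0,0,0]},{"dp":[0,0,0.9],"angular":[0,0,-8]},{"dp":[0,0,0.9],"angular":[0,0,-8]},{"dp":[0.35,-0.8,0.6],"angular":[0,0,-8]},{"dp":[0.35,-0.8,0],"angular":[0,0,-8]},{"dp":[0.35,-0.8,0],"angular":[0,0,-8]},{"dp":[0.35,-0.8,0],"angular":[0,0,-8]},{"dp":[0.35,-0.8,0],"angular":[0,0,-8]},{"dp":[0.35,-0.8,0],"angular":[0,0,-8]},{"dp":[0.35,-0.8,0],"angular":[0,0,-8]},{"dp":[0.35,-0.8,0],"angular":[0,0,-8]}]' 1 20
```

```text
t: 1.2
tcp_pos: [0.3624, 0.3663, 0.3082]
tool_rot: [0.803, 0.596, -0.001, -0.0]
force: [-0.0, -0.4, 1.1]
finger_gap: -0.002
gripper_force: 0.0
```

```bash
python3 -m crank '[{"dp":[0.4,-0.94,0],"angular":[0,0,-8]},{"dp":[0.4,-0.94,0],"angular":[0,0,-8]},{"dp":[0.4,-0.94,0],"angular":[0,0,-8]},{"dp":[0.4,-0.94,0],"angular":[0,0,-8]},{"dp":[0.4,-0.94,0],"angular":[0,0,-8]},{"dp":[0.4,-0.94,0],"angular":[0,0,-3]},{"dp":[0.4,-0.94,0],"angular":[0,0,0]},{"dp":[0.4,-0.94,0],"angular":[0,0,0]},{"dp":[0.4,-0.94,0],"angular":[0,0,0]},{"dp":[0.4,-0.94,0],"angular":[0,0,0]},{"dp":[0.4,-0.94,0],"angular":[0,0,0]},{"dp":[0.4,-0.94,0],"angular":[0,0,0]},{"dp":[0.4,-0.94,0],"angular":[0,0,0]},{"dp":[0.4,-0.94,0],"angular":[0,0,0]},{"dp":[0.4,-0.94,0],"angular":[0,0,0]},{"dp":[0.4,-0.94,0],"angular":[0,0,0]},{"dp":[0.4,-0.94,0],"angular":[0,0,0]},{"dp":[0.4,-0.94,0],"angular":[0,0,0]},{"dp":[0.4,-0.94,0],"angular":[0,0,0]},{"dp":[0.4,-0.94,0],"angular":[0,0,0]}]'; python3 -m crank '[{"dp":[0.1,0,-0.8],"angular":[0,0,0]},{"dp":[0,0,-0.8],"angular":[0,0,0]},{"dp":[0,0,0],"angular":[0,0,0]}]'
python3 - <<'E'
from h import *
print(sense()["q"])
d=snap("scene");P=cloud(d)
crop(d,300,130,160,130,5,"pics/s2.png")
E
```

```text
t: 3.2
tcp_pos: [0.6024, -0.1975, 0.308]
tool_rot: [0.965, 0.263, -0.0, -0.001]
force: [-0.2, -0.6, -0.6]
finger_gap: -0.003
gripper_force: 0.0
t: 3.5
tcp_pos: [0.6027, -0.1955, 0.2561]
tool_rot: [0.965, 0.263, -0.004, -0.003]
force: [-0.8, -0.2, -0.1]
finger_gap: 0.004
gripper_force: 0.0
[-4.89687555e-01  4.98187796e-01  1.34769025e+00  8.34227348e-06
  1.30552781e+00  5.48666295e-01]
```

View pics/s2.png

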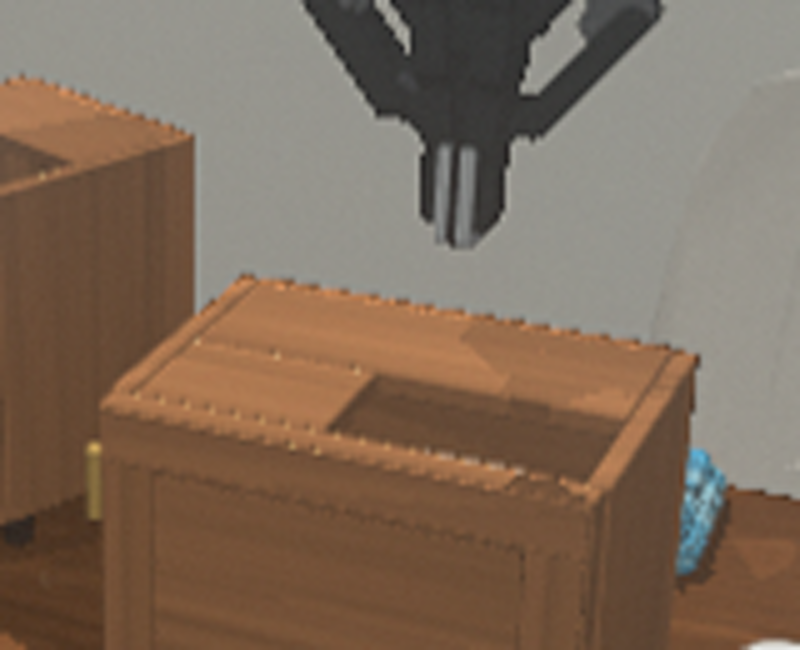

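The crop shows the closed fingertips at about (455,240), lined up along the door and above the gap. Next I'll descend to the catch.

```bash
python3 -m crank '[{"dp":[0,0,-0.8],"angular":[0,0,0]},{"dp":[0,0,-0.8],"angular":[0,0,0]},{"dp":[0,0,0],"angular":[0,0,0]}]'; python3 -m crank '[{"dp":[0,0,-0.2],"angular":[0,0,0]},{"dp":[0,0,-0.1],"angular":[0,0,0]},{"dp":[0,0,0],"angular":[0,0,0]}]';python3 -m crank '[{"dp":[0,0,-0.1],"angular":[0,0,0]},{"dp":[0,0,0],"angular":[0,0,0]}]'
```

```text
t: 3.85
tcp_pos: [0.6038, -0.1954, 0.2107]
tool_rot: [0.965, 0.264, -0.002, -0.002]
force: [-0.7, -0.4, 0.1]
finger_gap: -0.001
gripper_force: 0.0
t: 4.15
tcp_pos: [0.6059, -0.1966, 0.2045]
tool_rot: [0.965, 0.263, 0.001, 0.001]
force: [0.5, 0.3, 0.3]
finger_gap: 0.003
gripper_force: 0.0
t: 4.35
tcp_pos: [0.6055, -0.1965, 0.2009]
tool_rot: [0.965, 0.263, 0.0, 0.0]
force: [0.2, -0.1, 0.0]
finger_gap: 0.001
gripper_force: 0.0
```

```bash
python3 -m crank '[{"dp":[0,0,-0.1],"angular":[0,0,0]},{"dp":[0,0,0],"angular":[0,0,0]}]'; python3 -m crank '[{"dp":[0,0,-0.1],"angular":[0,0,0]},{"dp":[0,0,0],"angular":[0,0,0]}]';python3 -m crank '[{"dp":[0,0,-0.1],"angular":[0,0,0]},{"dp":[0,0,0],"angular":[0,0,0]}]'
```

```text
t: 4.55
tcp_pos: [0.6052, -0.1964, 0.1972]
tool_rot: [0.965, 0.263, -0.0, -0.0]
force: [-0.2, 0.2, -0.1]
finger_gap: 0.0
gripper_force: 0.0
t: 4.75
tcp_pos: [0.6051, -0.1964, 0.1941]
tool_rot: [0.965, 0.263, -0.0, -0.0]
force: [0.1, -1.1, 0.6]
finger_gap: 0.001
gripper_force: 0.0
t: 4.95
tcp_pos: [0.6051, -0.1963, 0.1911]
tool_rot: [0.965, 0.263, -0.0, -0.0]
force: [0.3, -0.3, 0.8]
finger_gap: -0.002
gripper_force: 0.0
```

```bash
python3 -m crank '[{"dp":[0,0,-0.1],"angular":[0,0,0]},{"dp":[0,0,0],"angular":[0,0,0]}]'; python3 -m crank '[{"dp":[0,0,-0.1],"angular":[0,0,0]},{"dp":[0,0,0],"angular":[0,0,0]}]'; python3 - <<'E'
from h import *
d=snap("top");crop(d,350,120,100,100,6,"pics/t3.png")
E
```

```text
t: 5.15
tcp_pos: [0.6052, -0.1963, 0.1881]
tool_rot: [0.965, 0.263, -0.0, -0.0]
force: [0.7, -0.8, 0.3]
finger_gap: 0.001
gripper_force: 0.0
t: 5.35
tcp_pos: [0.6052, -0.1963, 0.1852]
tool_rot: [0.965, 0.263, -0.0, -0.0]
force: [0.6, 0.7, -0.1]
finger_gap: 0.001
gripper_force: 0.0
```

View pics/t3.png

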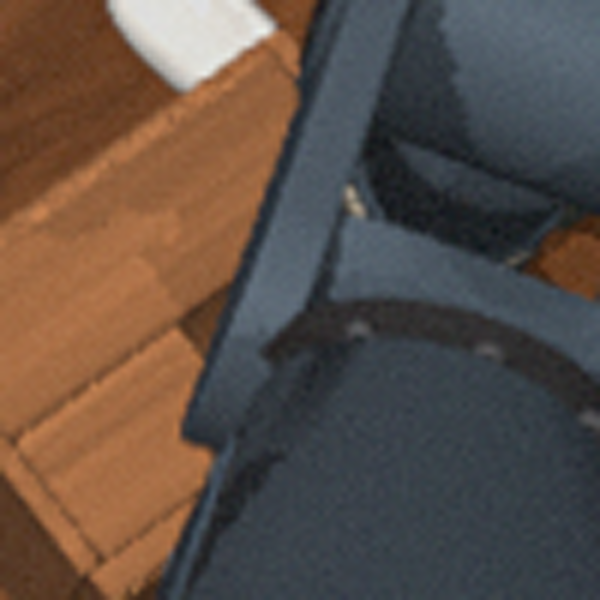

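The top view is blocked by the arm. I'll check with the scene camera instead.

```bash
python3 - <<'E'
from h import *
d=snap("scene");crop(d,320,130,140,110,5,"pics/s4.png");np.savez("s4.npz",**d)
E
```

```text
(no output)
```

View pics/s4.png

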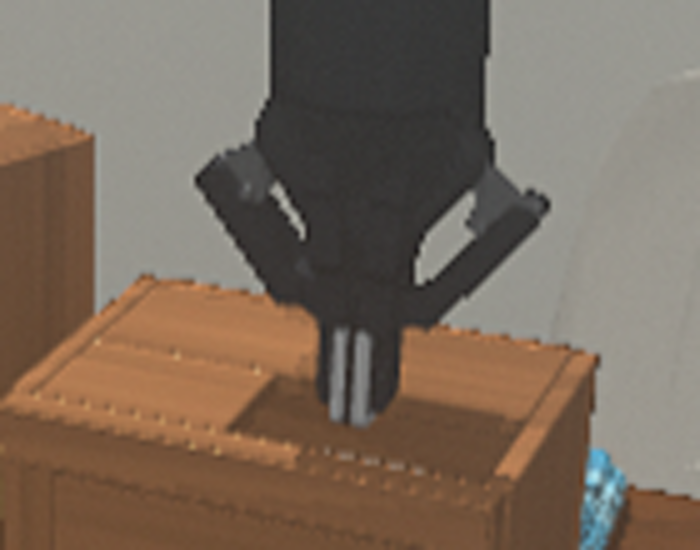

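The fingertips, at crop (353,425), still sit above the pad sliver at (385,462). I'll calculate the real tip height.

```bash
python3 - <<'E'
from h import *
d=dict(np.load("s4.npz"));P=cloud(d)
for y in (200,205,210,213,215,217,221,223): print(y,[np.round(P[y,x],4).tolist() for x in (388,391,394)])
print("t",sense()["t"],sense()["tcp_pos"])
E
```

```text
200 [[0.5921, -0.2021, 0.2379], [0.596, -0.2059, 0.2383], [0.6025, -0.2067, 0.2369]]
205 [[0.594, -0.2008, 0.227], [0.5956, -0.207, 0.2289], [0.6042, -0.2056, 0.2261]]
210 [[0.5945, -0.201, 0.2168], [0.5966, -0.2067, 0.2185], [0.602, -0.2088, 0.2178]]
213 [[0.5937, -0.2023, 0.2115], [0.5959, -0.208, 0.2131], [0.6073, -0.2035, 0.2082]]
215 [[0.6758, -0.1116, 0.1483], [0.5991, -0.2048, 0.2069], [0.6825, -0.1228, 0.1509]]
217 [[0.6759, -0.1119, 0.1436], [0.6801, -0.1166, 0.1444], [0.6845, -0.1211, 0.1449]]
221 [[0.5888, -0.2089, 0.1992], [0.6804, -0.1169, 0.1349], [0.6839, -0.1224, 0.1362]]
223 [[0.5831, -0.2156, 0.1995], [0.5877, -0.2185, 0.1994], [0.5938, -0.2198, 0.1983]]
t 5.45 [ 0.60538183 -0.19642644  0.18548859]
```

The camera puts the tip at z≈0.207, about 39 mm higher than the reported TCP implies, so contact is still about 22 mm lower. I'll keep going down and watch the force.

```bash
python3 -m crank '[{"dp":[0,0,-0.3],"angular":[0,0,0]},{"dp":[0,0,-0.2],"angular":[0,0,0]},{"dp":[0,0,0],"angular":[0,0,0]}]'; python3 -m crank '[{"dp":[0,0,-0.1],"angular":[0,0,0]},{"dp":[0,0,0],"angular":[0,0,0]}]';python3 -m crank '[{"dp":[0,0,-0.1],"angular":[0,0,0]},{"dp":[0,0,0],"angular":[0,0,0]}]'; python3 -m crank '[{"dp":[0,0,-0.1],"angular":[0,0,0]},{"dp":[0,0,0],"angular":[0,0,0]}]'
```

```text
t: 5.75
tcp_pos: [0.6044, -0.196, 0.169]
tool_rot: [0.965, 0.263, -0.001, -0.001]
force: [-0.1, -0.0, -0.1]
finger_gap: 0.0
gripper_force: 0.0
t: 5.95
tcp_pos: [0.6052, -0.1964, 0.1672]
tool_rot: [0.965, 0.263, -0.0, -0.0]
force: [-0.5, 0.3, 0.4]
finger_gap: -0.003
gripper_force: 0.0
t: 6.15
tcp_pos: [0.6053, -0.1964, 0.1644]
tool_rot: [0.965, 0.263, -0.0, -0.0]
force: [0.1, 0.4, -0.8]
finger_gap: -0.001
gripper_force: 0.0
t: 6.35
tcp_pos: [0.6057, -0.1966, 0.1618]
tool_rot: [0.965, 0.263, 0.0, 0.0]
force: [0.2, -0.3, 3.0]
finger_gap: -0.004
gripper_force: 1.3
```

The force rises at about the height the camera predicted. I'll press 10 mm further.

```bash
python3 -m crank '[{"dp":[0,0,-0.1],"angular":[0,0,0]},{"dp":[0,0,-0.1],"angular":[0,0,0]},{"dp":[0,0,0],"angular":[0,0,0]}]'; python3 -m crank '[{"dp":[0,0,-0.1],"angular":[0,0,0]},{"dp":[0,0,0],"angular":[0,0,0]}]'
```

```text
t: 6.65
tcp_pos: [0.6057, -0.1966, 0.1556]
tool_rot: [0.965, 0.263, 0.0, 0.0]
force: [0.2, 0.7, 4.1]
finger_gap: 0.004
gripper_force: 2.0
t: 6.85
tcp_pos: [0.6058, -0.1966, 0.1526]
tool_rot: [0.965, 0.263, 0.0, 0.0]
force: [-0.3, 0.1, 5.2]
finger_gap: 0.006
gripper_force: 2.4
```

```bash
python3 -m crank '[{"dp":[-0.14,-0.08,0],"angular":[0,0,0]},{"dp":[-0.05,-0.03,0],"angular":[0,0,0]},{"dp":[0,0,0],"angular":[0,0,0]}]'; python3 - <<'E'
import numpy as np
h=np.array([.507,-.095]);a0=np.radians(-59.7)+np.arctan2(.025,.136);r=.138
p=lambda t:r*np.array([np.cos(a0-np.radians(t)),np.sin(a0-np.radians(t))])
print(h+p(0))
for t in range(0,72,4): print(t,np.round((p(t+4)-p(t))/.03,2),np.round(h+p(t+4),3))
E
```

```text
t: 7.15
tcp_pos: [0.6002, -0.2008, 0.1531]
tool_rot: [0.965, 0.263, 0.001, 0.001]
force: [1.9, -1.8, 4.6]
finger_gap: 0.0
gripper_force: 2.4
[ 0.59701884 -0.19959736]
0 [-0.25 -0.2 ] [ 0.59  -0.206]
4 [-0.26 -0.18] [ 0.582 -0.211]
8 [-0.28 -0.16] [ 0.573 -0.216]
12 [-0.29 -0.14] [ 0.565 -0.22 ]
16 [-0.3  -0.12] [ 0.556 -0.224]
20 [-0.3 -0.1] [ 0.547 -0.227]
24 [-0.31 -0.08] [ 0.537 -0.23 ]
28 [-0.32 -0.06] [ 0.528 -0.231]
32 [-0.32 -0.04] [ 0.518 -0.233]
36 [-0.32 -0.02] [ 0.509 -0.233]
40 [-0.32  0.01] [ 0.499 -0.233]
44 [-0.32  0.03] [ 0.49  -0.232]
48 [-0.32  0.05] [ 0.48 -0.23]
52 [-0.31  0.07] [ 0.471 -0.228]
56 [-0.31  0.1 ] [ 0.461 -0.225]
60 [-0.3   0.12] [ 0.452 -0.222]
64 [-0.29  0.14] [ 0.444 -0.218]
68 [-0.28  0.16] [ 0.435 -0.213]
```

```bash
python3 -m crank '[{"dp":[-0.3,-0.22,0],"angular":[0,0,-2]},{"dp":[-0.27,-0.19,0],"angular":[0,0,-4]},{"dp":[0,0,0],"angular":[0,0,0]}]'; python3 -m crank '[{"dp":[-0.28,-0.16,0],"angular":[0,0,-4]},{"dp":[-0.29,-0.14,0],"angular":[0,0,-4]},{"dp":[0,0,0],"angular":[0,0,0]}]'; python3 - <<'E'
from h import *
d=snap("scene");crop(d,290,120,160,150,4,"pics/s5.png")
E
```

```text
t: 7.45
tcp_pos: [0.581, -0.2132, 0.1526]
tool_rot: [0.977, 0.212, -0.001, 0.0]
force: [0.0, -2.1, 5.0]
finger_gap: -0.003
gripper_force: 2.4
t: 7.75
tcp_pos: [0.5642, -0.2216, 0.1525]
tool_rot: [0.99, 0.144, -0.001, -0.0]
force: [-0.7, -1.6, 4.9]
finger_gap: -0.001
gripper_force: 2.4
```

View pics/s5.png

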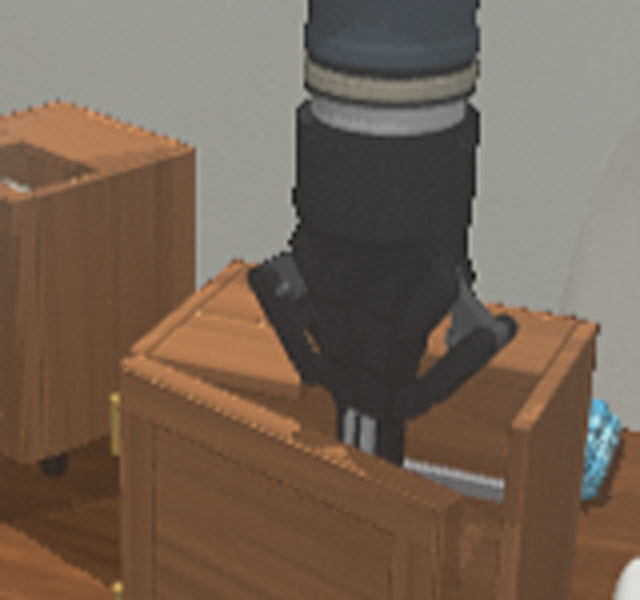

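The door is following, about 14° open with the catch still down. I'll continue along the arc.

```bash
python3 -m crank '[{"dp":[-0.3,-0.12,0],"angular":[0,0,-4]},{"dp":[-0.3,-0.1,0],"angular":[0,0,-4]},{"dp":[-0.31,-0.08,0],"angular":[0,0,-4]},{"dp":[-0.32,-0.06,0],"angular":[0,0,-4]},{"dp":[-0.32,-0.04,0],"angular":[0,0,-4]},{"dp":[0,0,0],"angular":[0,0,0]}]'; python3 -m crank '[{"dp":[-0.32,-0.02,0],"angular":[0,0,-4]},{"dp":[-0.32,0.01,0],"angular":[0,0,-4]},{"dp":[-0.32,0.03,0],"angular":[0,0,-4]},{"dp":[-0.32,0.05,0],"angular":[0,0,-4]},{"dp":[-0.31,0.07,0],"angular":[0,0,-4]},{"dp":[-0.31,0.1,0],"angular":[0,0,-4]},{"dp":[-0.3,0.12,0],"angular":[0,0,-4]},{"dp":[-0.29,0.14,0],"angular":[0,0,-4]},{"dp":[0,0,0],"angular":[0,0,0]}]'; python3 -c "
from h import *
print(sense()['q'])
d=snap('scene');crop(d,240,100,220,220,2.7,'pics/s6.png')"
```

```text
t: 8.4
tcp_pos: [0.5175, -0.232, 0.1523]
tool_rot: [1.0, -0.03, -0.001, -0.001]
force: [0.3, 1.0, 5.6]
finger_gap: -0.001
gripper_force: 2.5
t: 9.3
tcp_pos: [0.4433, -0.2159, 0.1522]
tool_rot: [0.953, -0.304, -0.002, -0.001]
force: [0.6, 2.8, 4.9]
finger_gap: -0.001
gripper_force: 2.5
[-6.81190483e-01  4.38938596e-01  1.81531660e+00  1.64745802e-03
  8.91176868e-01  1.50575901e+00]
```

View pics/s6.png

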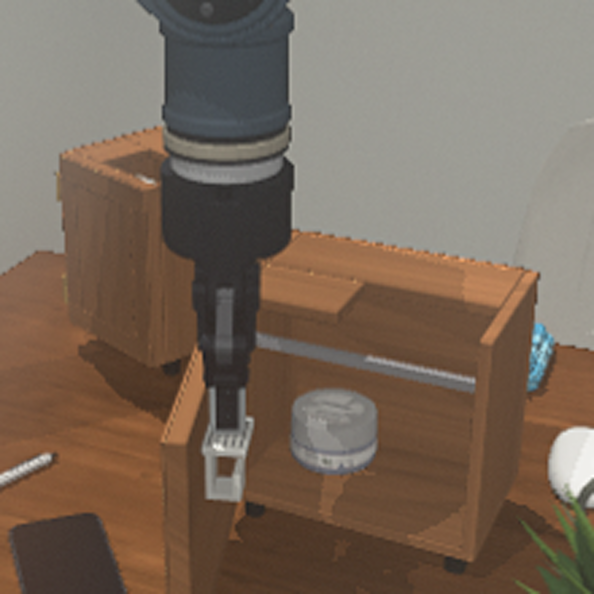

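The door stands at about 65° with the fingers on the pad at crop (228,435). Now I'll lift straight out and retreat upward.

```bash
python3 -m crank '[{"dp":[0.06,-0.04,0],"angular":[0,0,0]},{"dp":[0,0,0.3],"angular":[0,0,0]},{"dp":[0,0,0.6],"angular":[0,0,0]},{"dp":[0,0,0.9],"angular":[0,0,0]},{"dp":[0,0,0.9],"angular":[0,0,0]},{"dp":[0,0,0.9],"angular":[0,0,0]},{"dp":[0,0,0.9],"angular":[0,0,0]},{"dp":[0,0,0.5],"angular":[0,0,0]},{"dp":[0,0,0],"angular":[0,0,0]},{"dp":[0,0,0],"angular":[0,0,0]}]'; python3 -c "
from h import *
d=snap('scene');cv2.imwrite('pics/s7.png',d['image']);P=cloud(d)
t=snap('top');Q=cloud(t)
for C in(P,Q):
  q=C.reshape(-1,3);m=(abs(q[:,2]-.2)<.006)&((q[:,:2]-[.507,-.095])@[.864,.504]<-.012)&(np.hypot(*(q[:,:2]-[.507,-.095]).T)<.23)
  s=q[m];print(m.sum())
  if m.sum()>8: vx,vy,x,y=cv2.fitLine(s[:,:2].astype(np.float32),2,0,.01,.01).ravel();print('door dir deg',np.degrees(np.arctan2(vy,vx)),'closed -59.7')
"
```

```text
t: 10.35
tcp_pos: [0.4458, -0.2195, 0.3022]
tool_rot: [0.953, -0.304, -0.0, 0.0]
force: [0.8, 0.8, -0.6]
finger_gap: 0.004
gripper_force: 0.0
518
door dir deg 49.57787 closed -59.7
393
door dir deg 50.76531 closed -59.7
```

View pics/s7.png

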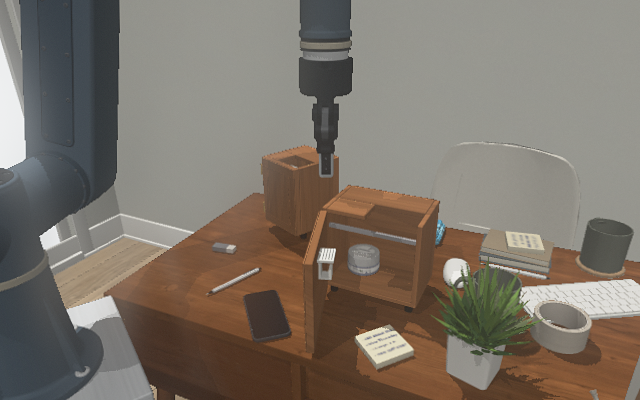

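The door stands about 70° open at (318,280), the gripper is clear above it, and the narrow cupboard is untouched.

```bash
python3 -c "
from station import order
print(order.sign_off())"
```

```text
the job is handed in; nothing more can be done
None
```

The wider cupboard's door was unlatched by its catch and now stands about 70° open (measured from both cameras). The narrower cupboard's door is still shut, the arm is clear, and the job was handed in at about 10.5 s.

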